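Roll a stone core to the load pad with a paddle

ROBOT

A 6-joint arm with a two-finger parallel gripper is mounted at the origin on the work surface. World frame = base frame: x ahead of the robot, y to its left, z up, the work surface at z = 0. Lengths are in mm, angles in rad, forces in N, time in s.
With the tool pointing down it reaches from about 150 to 775 mm from the base axis. Payload 6.1 kg.
Tool frame: the origin (TCP) lies between the finger pads; the fingertips stand bot.tip_extent ahead of it and the grasp point (between the pads) lies 8 mm behind it (bot.tip_extent is the distance from the TCP to the fingertips, in mm); z points along the fingers, y is the line along which they close (so a half turn about z gives the same grasp; the last joint's range is limited). The gripper opens to 85 mm and grips with 20 to 120 N. Pads are 22 mm wide; open, the fingers measure 114 mm over their backs; the gripper's body (76 mm by 85 mm) begins 54 mm behind the grasp point. The pads swing forward as they close: fully open they stand 13 mm farther back than shut.
Start: joints at [1.213, 0.126, -0.04, 1.405, 0, 1.571], TCP at [183.855, 491.737, 242.295] pointing down, gripper open.
Joint ranges: [-2.72, 2.72], [-0.95, 1.95], [-1.27, 1.35], [-1.78, 2.02], [-1.46, 1.47], [-3.14, 3.14]. Speed limits (rad/s): [2.39, 2.39, 3.01, 3.14, 3.14, 3.14].

INTERFACE

Orientations are given as a rotation vector (axis times angle).
In Python, from station import readout, optics, workorder, bot gives the robot as it stands. The module is installed in compiled form; this text tells all that it offers.
- The arm moves only by the shell command python3 -m pendant 'ROWS' [FORCE]. ROWS is JSON, a list of rows, each an object with "xyz": the shift along the tool's x, y, z in m, a list of three; "twist": the turn about the tool's z in units of 10 degrees (1.0 is 10 degrees); "gripper": the finger opening in m, from 0 to 0.0854. A call has 1 to 8 rows; each row shifts and turns the commanded pose from where the row before left it, along the tool's axes as they then stand; what a row does not reach is not made up. A row lasts 1/8 s, in which the tool goes at most 62.5 mm and 10.7 degrees, less where a joint would pass 70% of its speed; a pose out of reach is approached as far as the arm can. A call is refused whole if a number of a shift passes 0.0625 or a number of a turn 1, either way. A call with a gripper value outside its range is refused whole. The fingers move at their own pace and stop on an object; FORCE is the grip in N (left out, the last holds). Time passes only in rows, so rows that do not move let the fingers close. It gives the time, the measured TCP pose, the force, the opening and the grip force at its end, in the units of the state.
- readout.state(): the state, without advancing time (a new reading comes with each control period).
- optics.camera(name): name is "side" or "top" or "wrist"; returns a dict with "frame" (420x560x3 uint8, red, green, blue), "K" (3x3 intrinsics, pixels), "dist_coeffs" ([k1, k2, p1, p2, k3] as OpenCV has them; the pictures are not rectified), "R" (3x3) and "t" (3): a world point X has camera coordinates R X + t. Camera axes: x right, y down, z forward; pixel columns grow to the right and rows downward; lengths in mm; the calibration is good to about 2 mm. A picture is of the moment at which its call begins. There is no depth.
- workorder.hand_in(): hands the job in; it is judged then, once.
The state is a dict: "time": time; "q": joint angles; "dq": joint speeds; "joint_efforts": joint torques, N m; "tool_pos": TCP position; "eef_rot": TCP orientation; "contact_force": force on the tool from outside, world axes, zero at the start; "wrist_torque": the same for the moment, N m; "finger_gap": opening from 0.0 (shut) to 1.0 (fully open); "grasp_force": force on a finger pad.
Only numpy, scipy, OpenCV 4.12 (cv2) and the standard library are available. Lean on these libraries where they do the work, as an engineer would, in place of code of your own. Each camera call takes 0.05 s, during which the arm holds its last target. There are 200 camera calls.

TASK

Take the orange-bladed paddle from its black mat and with its blade gently roll the stone core along the track, over the low hump and up against the steel load pad, feeling for the contact; keep pressing it there with a steady, light seating push of about 8 N for a second, never hard. Then leave the core lying in its seat past the hump and stand the paddle back upright in the middle of its mat, touching the core with nothing but the paddle and leaving the bottle, the jar and the cap where they are.

Things in the scene. Friction and masses are not known exactly. Their poses are not given: they have to be found in the camera images.
- track: Fixed track, 100 mm wide. Origin: centre line, bench height. x = travel, z up. Surface: level, z = 20 mm, x = -118 to 22; rises to a crest at x = 42, z = 22.5; then falls at 3 degrees to the rigid steel load pad (80 wide, to z = 67), whose face is set anywhere from x = 78 to 98 and is not measured: find it by feel. Blue fences 84 mm apart, to x = 100, z = 28; start lip x = -121, to z = 24.
- core: Brown banded stone cylinder, 50 mm thick, 80 long, 0.3 to 0.5 kg, lying across the track. Origin: middle of its axis; y = axis; x, z turn as it rolls. Starts at x = -85 to -35, z = 45 mm in the track's frame; seated at the pad x = 53 to 73, z = 47 to 46. Stays where left, but rolls back on the ramp up. At the pad the push rises several newtons per mm.
- paddle: Paddle, 0.15 kg, stands on its mat. Origin: underside below the black grip; x along the handle to the blade, z up. Orange blade 70 mm wide, z = 0 to 50, pushing face at x = 90. Wooden handle 14 mm wide, 16 tall, centre at z = 28, x = -70 to 84; black grip x = -20 to 20: take it here from above, fingers closing along y. Orange foot plate at x = -65, 60 wide, z = 0 to 24.
- mat: Fixed black rubber mat, 230 x 130 mm, 3 mm thick, on which the paddle stands. Origin: centre of its underside; x along its long side.
- bottle: Bystander: amber bottle, 60 mm diameter, 130 mm tall plus a blue cap, standing beside the track. Origin: centre of its underside.
- jar: Bystander: clear jar with a white lid, 56 mm diameter, 65 mm tall, standing beside the track. Origin: centre of its underside.
- cap: Bystander: loose orange cap, 36 mm diameter, 18 mm tall, lying beside the track. Origin: centre of its underside.
Not all that is in view belongs to the job. What is shaped like the paddle but green is not meant.

How it is judged (in metres and radians):
On the way, in this order (a step that is already met when the one before it is completed fails the run):
1. the paddle is taken up from its mat (z of paddle in the frame of mat above 0.015 m), for 0.2 s.
2. past the hump, with the core standing still against the load pad, the paddle's blade pushes it from behind steadily with 4.5 to 12 N for 0.7 s (contact force between paddle and core between 4.5 and 12 N and x of core in the frame of track above 0.05 m and linear speed of core below 0.01 m/s and z of paddle in the frame of track below 0.055 m), for 0.7 s.
At the end, for the whole second after the job is handed in: The core lies still on the track in its seat past the hump (over 50 mm ahead of the track origin), its axis within 0.06 rad of square; the paddle stands upright (within 0.1 rad), at rest and released on the mat, its origin within 35 mm of the mat's centre (x of core in the frame of track above 0.05 m and z of core in the frame of track below 0.05 m and angle between the y axis of core and the y axis of track, either way round below 0.06 rad and linear speed of each of core, paddle below 0.01 m/s and horizontal distance between paddle and mat below 0.035 m and z of paddle in the frame of mat below 0.007 m and angle between paddle's own z axis and vertical below 0.1 rad and contact force between paddle and the fingers below 0.1 N); the robot touches nothing.
It fails at once if the paddle pushes the core with more than 20 N (contact force between paddle and core above 20 N).
It fails at once if the gripper's fingers touch the core (contact force between the fingers and core above 0.5 N).
It fails at once if the core is lifted or comes off the track (z of core in the frame of track above 0.065 m or z of core in the frame of track below 0.03 m).
It fails at once if the bottle, the jar or the cap is moved by more than 15 mm (distance of any of bottle, jar, cap from where it was at the start of the episode above 0.015 m).
It also fails if it takes over 72 s, if anything falls off the work surface, if the arm or the gripper's body presses on something with over 40 N, if the wrist force passes 120 N, or if a joint passes its speed limit or range.

## Working session

There is one attempt and no reset: what is moved stays moved. The work goes in short steps, Python scripts to look and compute and a shell command to move; the robot and the scene stay as the last step left them, time stands still between calls to the robot, and variables do not carry over. Pictures are saved under pics/ and viewed, at most 10 in all, crops included, and the job is handed in when it is done.

```bash
mkdir -p pics; python3 - <<'E'
from station import readout, optics, bot
import cv2,pickle
d={}
for n in("top","side"):
    c=optics.camera(n);d[n]=c
    cv2.imwrite(f"pics/{n}0.png",cv2.cvtColor(c["frame"],cv2.COLOR_RGB2BGR))
pickle.dump(d,open("c0.pkl","wb"))
s=readout.state();print(s,bot.tip_extent)
E
```

```text
{'time': 0.1, 'q': array([ 1.21301387e+00,  1.26301122e-01, -4.04827339e-02,  1.40540346e+00,
        7.79225591e-06,  1.57083450e+00]), 'dq': array([-9.71056179e-04, -1.78294313e-04,  2.95627307e-03, -3.36843925e-04,
       -7.06552774e-04,  6.47469405e-05]), 'joint_efforts': array([-1.02546222e-03, -4.36904812e+01,  3.53605306e+01,  1.36725107e-02,
        7.94367520e-05, -2.47510066e-06]), 'tool_pos': array([183.73062935, 491.43126079, 241.62718191]), 'eef_rot': array([-5.59024096e-01, -3.09119536e+00,  2.14774213e-03]), 'contact_force': array([0.46430544, 0.39891031, 0.81919628]), 'wrist_torque': array([-0.00434284,  0.03282878,  0.03942219]), 'grasp_force': 0.0, 'finger_gap': 0.996662084454219} 11.0
```

View pics/top0.png

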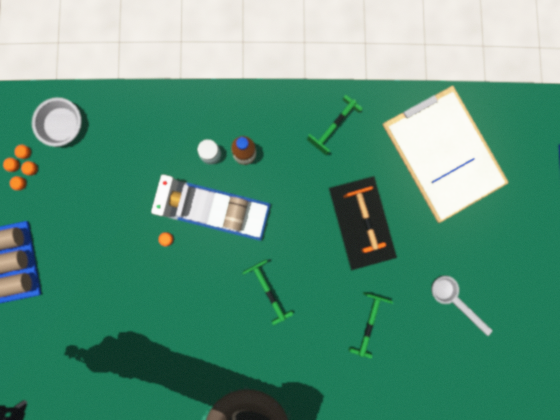

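View pics/side0.png

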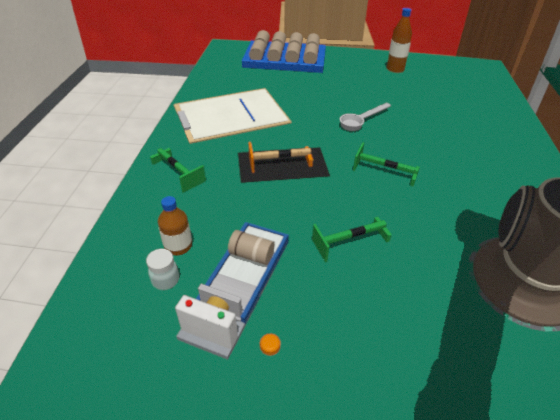

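The top view shows the mat and orange paddle around (363,222): the blade is at the upper end (358,190) and the foot at (374,247). The core is at (235,213) on the track, with the pad at about (182,198), so travel is to the left. The bottle is at (243,150), the jar at (208,152) and the cap at (165,239). In the side view the blade is at (251,157), the grip at (285,153), the core at (251,247) and the pad at (220,300).

```bash
cat > h.py <<'E'
import cv2,numpy as np
def ray(c,p):
    u=cv2.undistortPoints(np.array(p,float).reshape(-1,1,2),c["K"],np.array(c["dist_coeffs"],float)).reshape(-1,2)
    R=np.array(c["R"]);t=np.array(c["t"]).ravel()
    d=np.c_[u,np.ones(len(u))]@R; return -R.T@t,d/np.linalg.norm(d,axis=1,keepdims=True)
def plane(c,p,z):
    o,d=ray(c,p); return o+d*((z-o[2])/d[:,2])[:,None]
def tri(c1,p1,c2,p2):
    o1,d1=ray(c1,p1);o2,d2=ray(c2,p2);d1,d2=d1[0],d2[0]
    s=np.linalg.lstsq(np.c_[d1,-d2],o2-o1,rcond=None)[0]
    a,b=o1+s[0]*d1,o2+s[1]*d2; return (a+b)/2,np.linalg.norm(a-b)
def proj(c,X):
    return cv2.projectPoints(np.array(X,float).reshape(-1,1,3),cv2.Rodrigues(np.array(c["R"]))[0],np.array(c["t"],float),c["K"],np.array(c["dist_coeffs"],float))[0].reshape(-1,2)
def hsv(c): return cv2.cvtColor(c["frame"],cv2.COLOR_RGB2HSV)
def blobs(m,amin=20):
    n,l,s,ce=cv2.connectedComponentsWithStats(m.astype(np.uint8),connectivity=8)
    return sorted([(s[i,4],ce[i].round(1),l==i) for i in range(1,n) if s[i,4]>=amin],key=lambda b:-b[0])
def rect(mask):
    q=np.argwhere(mask)[:,::-1].astype(np.float32); return cv2.minAreaRect(q)
def pts(mask): return np.argwhere(mask)[:,::-1].astype(float)
def roi(m,x0,y0,x1,y1):
    o=np.zeros_like(m);o[y0:y1,x0:x1]=m[y0:y1,x0:x1];return o
E
python3 - <<'E'
import pickle;from h import *
d=pickle.load(open("c0.pkl","rb"))
for n in d:
    c=d[n];H=hsv(c);h,s,v=[H[...,i].astype(int) for i in range(3)]
    print(n,"cam",(-np.array(c["R"]).T@np.array(c["t"]).ravel()).round())
    R={"top":(320,165,405,275),"side":(230,135,335,190)}[n]
    T={"top":(140,165,280,250),"side":(170,215,295,355)}[n]
    for nm,m,r in(("orange",(h<13)&(s>190)&(v>120),R),("wood",(h>8)&(h<22)&(s>60)&(s<190)&(v>110),R),("black",(v<50),R),("blue",(h>100)&(h<130)&(s>130)&(v>60),T),("core",(h<20)&(s>40)&(s<170)&(v>50),T),("white",(s<50)&(v>150),T)):
        for a,ce,k in blobs(roi(m,*r)):
            q=rect(k);print(nm,a,ce,np.round(cv2.boxPoints(q)).tolist())
E
```

```text
top cam [ 504.  -48. 1115.]
orange 88 [358.6 191.2] [[345.0, 193.0], [371.0, 186.0], [372.0, 189.0], [346.0, 197.0]]
orange 33 [366.3 249.2] [[361.0, 248.0], [371.0, 246.0], [372.0, 251.0], [363.0, 253.0]]
orange 23 [382.  244.4] [[378.0, 243.0], [384.0, 241.0], [386.0, 246.0], [379.0, 248.0]]
wood 178 [362.1 205. ] [[355.0, 193.0], [362.0, 191.0], [369.0, 217.0], [363.0, 219.0]]
wood 150 [372.7 239.6] [[366.0, 230.0], [374.0, 228.0], [380.0, 248.0], [372.0, 250.0]]
black 2976 [361.4 223.9] [[330.0, 188.0], [373.0, 176.0], [395.0, 257.0], [352.0, 269.0]]
blue 355 [227.8 211.7] [[178.0, 219.0], [187.0, 183.0], [270.0, 203.0], [261.0, 240.0]]
core 507 [235.  213.4] [[223.0, 226.0], [231.0, 196.0], [248.0, 201.0], [240.0, 230.0]]
core 134 [174.2 198.5] [[167.0, 205.0], [171.0, 189.0], [181.0, 192.0], [178.0, 208.0]]
white 1271 [209.9 208.3] [[183.0, 218.0], [190.0, 186.0], [243.0, 199.0], [236.0, 231.0]]
white 579 [254.3 219.4] [[239.0, 232.0], [247.0, 200.0], [267.0, 205.0], [259.0, 237.0]]
white 493 [161.6 195. ] [[150.0, 213.0], [161.0, 173.0], [173.0, 177.0], [163.0, 216.0]]
white 1
[... 732 characters left out ...]
 [180.8 231. ] [[170.0, 235.0], [187.0, 223.0], [190.0, 227.0], [173.0, 239.0]]
core 24 [188.2 302.4] [[185.0, 299.0], [192.0, 299.0], [192.0, 306.0], [185.0, 306.0]]
white 2212 [204.9 324.6] [[166.0, 333.0], [180.0, 293.0], [242.0, 316.0], [228.0, 355.0]]
white 1763 [235.8 280.5] [[198.0, 288.0], [217.0, 245.0], [266.0, 267.0], [247.0, 310.0]]
white 430 [262.8 237.6] [[243.0, 227.0], [276.0, 217.0], [285.0, 248.0], [252.0, 257.0]]
white 207 [176.7 242.4] [[170.0, 250.0], [170.0, 235.0], [185.0, 235.0], [185.0, 250.0]]
white 37 [239.7 325.9] [[237.0, 322.0], [242.0, 322.0], [243.0, 333.0], [238.0, 333.0]]
white 24 [170.7 256.9] [[170.0, 252.0], [172.0, 252.0], [172.0, 262.0], [170.0, 262.0]]
```

```bash
python3 - <<'E'
import cv2
a=cv2.imread("pics/top0.png")[165:275,140:405];b=cv2.imread("pics/side0.png")[130:360,150:350]
cv2.imwrite("pics/crop_top.png",cv2.resize(a,None,fx=3,fy=3,interpolation=cv2.INTER_CUBIC))
E
```

```text
(no output)
```

View pics/crop_top.png

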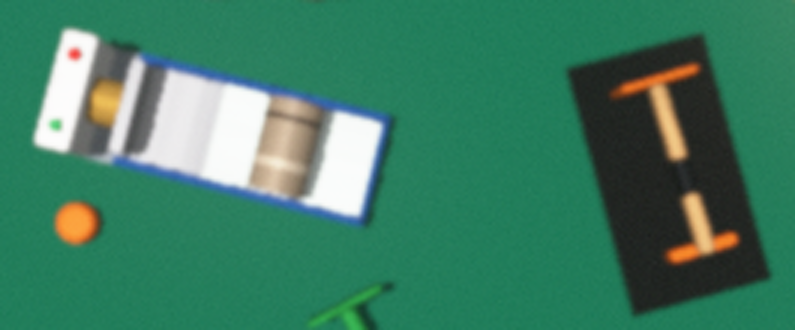

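The crop shows the paddle grip at full-image (368,223.7), aligned roughly with the mat. The track's start corners are at about (269,204) and (261,239), and the core lies square across it.

```bash
python3 - <<'E'
import pickle;from h import *
d=pickle.load(open("c0.pkl","rb"));t,s=d["top"],d["side"]
np.set_printoptions(suppress=True,precision=1)
print("grip tri",tri(t,[368,223.7],s,[284.8,153.5]))
print("wood front",tri(t,[362.1,205],s,[265,154.2])," rear",tri(t,[372.7,239.6],s,[300.7,151.4]))
print("blade/foot plane",plane(t,[[358.6,191.2]],53),plane(t,[[374,247.3]],27))
w=plane(t,[[362.1,205],[372.7,239.6],[368,223.7]],39);print("wood",w,np.degrees(np.arctan2(*(w[0]-w[1])[1::-1])))
m=plane(t,[[330,188],[373,176],[395,257],[352,269]],3);print("mat",m,m.mean(0),np.degrees(np.arctan2(*(m[0]-m[3])[1::-1])),np.linalg.norm(m[1]-m[0]),np.linalg.norm(m[0]-m[3]))
b=plane(t,[[178,219],[187,183],[270,203],[261,240]],28);print("fence",b,np.linalg.norm(b[2]-b[3]),np.linalg.norm(b[1]-b[2]))
st=(b[2]+b[3])/2;e=(b[0]+b[1])/2;u=(e-st)/np.linalg.norm(e-st)
print("dir",u,np.degrees(np.arctan2(u[1],u[0])),"origin",st+121*u)
print("core tri",tri(t,[235,213.4],s,[250.8,247.2]))
k=plane(t,[[223,226],[231,196],[248,201],[240,230]],45);print("core",k,k.mean(0))
o=st+121*u;print("core x in track",(k.mean(0)-o)@u,"y",(k.mean(0)-o)@[-u[1],u[0],0])
print("others",plane(t,[[243,144],[208,150]],[140,65][0]),plane(t,[[208,150]],65),plane(t,[[165.5,239]],18))
E
```

```text
grip tri (array([ 544.5, -322.5,   30.6]), np.float64(2.521204284301923))
wood front (array([ 594. , -306.9,   34.3]), np.float64(1.6830942206478057))  rear (array([ 503.3, -333.3,   34. ]), np.float64(1.2892426266993868))
blade/foot plane [[ 629.1 -293.9   53. ]] [[ 483.6 -338.1   27. ]]
wood [[ 594.4 -305.7   39. ]
 [ 503.9 -331.9   39. ]
 [ 545.4 -320.3   39. ]] 16.14887434578232
mat [[ 643.9 -227.7    3. ]
 [ 676.4 -345.8    3. ]
 [ 456.6 -401.4    3. ]
 [ 425.8 -283.8    3. ]] [ 550.6 -314.7    3. ] 14.432893852075795 122.5069780356487 225.17865180518558
fence [[561.1 174.5  28. ]
 [655.3 151.7  28. ]
 [601.7 -65.2  28. ]
 [505.1 -41.1  28. ]] 99.51441297150025 223.38273807856197
dir [0.2 1.  0. ] 75.78358134568848 origin [583.1  64.1  28. ]
core tri (array([572.8,  25. ,  45.7]), np.float64(1.8744056158554219))
core [[541.6  55.9  45. ]
 [618.7  35.4  45. ]
 [605.6  -8.3  45. ]
 [531.1  12.4  45. ]] [574.3  23.8  45. ]
core x in track -41.23705110584538 y -1.292104556918785
others [[732.1  -0.4 140. ]
 [718.   82.1 140. ]] [[734.4  92.2  65. ]] [[509.4 209.   18. ]]
```

```bash
cat >> h.py <<'E'
from scipy.spatial.transform import Rotation as Ro
def st(p=True):
    from station import readout
    s=readout.state();R=Ro.from_rotvec(s["eef_rot"]).as_matrix()
    if p: print("t%.2f"%s["time"],"pos",s["tool_pos"].round(1),"yawY %.2f"%np.degrees(np.arctan2(R[1,1],R[0,1])),"tilt %.2f"%np.degrees(np.arccos(-R[2,2])),"F",s["contact_force"].round(2),"gap %.3f"%s["finger_gap"],"grasp %.1f"%s["grasp_force"],"q6 %.2f"%s["q"][5])
    return s,R
def go(xyz):
    s,R=st();d=R.T@(np.array(xyz)-s["tool_pos"]);print("tool shift mm",d.round(1))
E
python3 -c "
from h import *
go([545,-321,150])"
```

```text
t0.10 pos [183.7 491.4 241.6] yawY 69.50 tilt 0.08 F [0.46 0.4  0.82] gap 0.997 grasp 0.0 q6 1.57
tool shift mm [-622.9 -634.3   92.5]
```

```bash
r='{"xyz":[-0.0415,-0.0423,0.005],"twist":0,"gripper":0.0854}'
python3 -m pendant '[{"xyz":[-0.0415,-0.0423,0.003],"twist":0,"gripper":0.0854},{"xyz":[-0.0415,-0.0423,0.003],"twist":0,"gripper":0.0854},{"xyz":[-0.0415,-0.0423,0.003],"twist":0,"gripper":0.0854},{"xyz":[-0.0415,-0.0423,0.003],"twist":0,"gripper":0.0854},{"xyz":[-0.0415,-0.0423,0.003],"twist":0,"gripper":0.0854},{"xyz":[-0.0415,-0.0423,0.003],"twist":0,"gripper":0.0854},{"xyz":[-0.0415,-0.0423,0.003],"twist":0,"gripper":0.0854},{"xyz":[-0.0415,-0.0423,0.003],"twist":0,"gripper":0.0854}]'
python3 -m pendant '[{"xyz":[-0.0415,-0.0423,0.008],"twist":0,"gripper":0.0854},{"xyz":[-0.0415,-0.0423,0.008],"twist":0,"gripper":0.0854},{"xyz":[-0.0415,-0.0423,0.008],"twist":0,"gripper":0.0854},{"xyz":[-0.0415,-0.0423,0.008],"twist":0,"gripper":0.0854},{"xyz":[-0.0415,-0.0423,0.008],"twist":0,"gripper":0.0854},{"xyz":[-0.0415,-0.0423,0.008],"twist":0,"gripper":0.0854},{"xyz":[-0.0415,-0.0423,0.008],"twist":0,"gripper":0.0854}]'
python3 -m pendant '[{"xyz":[0,0,0],"twist":-1,"gripper":0.0854},{"xyz":[0,0,0],"twist":-1,"gripper":0.0854},{"xyz":[0,0,0],"twist":-1,"gripper":0.0854},{"xyz":[0,0,0],"twist":-0.6,"gripper":0.0854},{"xyz":[0,0,0],"twist":0,"gripper":0.0854},{"xyz":[0,0,0],"twist":0,"gripper":0.0854}]'
python3 - <<'E'
from h import *;from station import optics
import pickle
go([545,-321,150])
c=optics.camera("wrist");pickle.dump(c,open("w1.pkl","wb"));cv2.imwrite("pics/w1.png",c["frame"][...,::-1])
print(proj(c,[[545,-321,39],[631,-296,53],[483,-338,27]]))
E
```

```text
time: 1.1
tool_pos: [376.6, 56.6, 218.2]
eef_rot: [0.559, 3.091, 0.0]
contact_force: [1.0, 1.2, 0.3]
finger_gap: 0.997
grasp_force: 0.0
time: 1.98
tool_pos: [545.1, -322.5, 161.5]
eef_rot: [-0.559, -3.091, -0.001]
contact_force: [0.3, 1.1, 0.1]
finger_gap: 1.001
grasp_force: 0.0
time: 2.72
tool_pos: [544.6, -320.5, 162.0]
eef_rot: [0.421, -3.113, -0.001]
contact_force: [0.5, 0.8, -0.1]
finger_gap: 1.001
grasp_force: 0.0
t2.73 pos [ 544.6 -320.5  162. ] yawY 105.40 tilt 0.03 F [ 0.53  0.83 -0.1 ] gap 1.001 grasp 0.0 q6 -0.80
tool shift mm [-0.3 -0.6 12. ]
[[282.09142298 209.24776387]
 [283.52572023 309.69789068]
 [282.16580515 131.785724  ]]
```

View pics/w1.png

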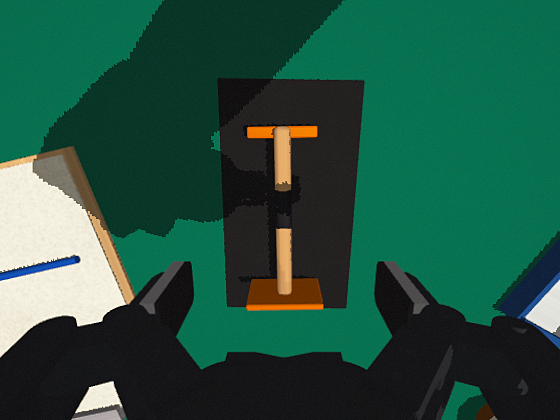

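The wrist view shows the paddle straight beneath the gripper, with the grip at about (283,208), the blade edge at y≈306 and the foot at y≈131. The mat corners are about (219,79), (364,81), (346,307) and (227,307).

```bash
python3 - <<'E'
import pickle;from h import *
np.set_printoptions(suppress=True,precision=1)
c=pickle.load(open("w1.pkl","rb"));d=pickle.load(open("c0.pkl","rb"))
H=hsv(c);h,s,v=[H[...,i].astype(int) for i in range(3)]
W=blobs(roi((h>8)&(h<22)&(s>60)&(s<190)&(v>110),230,100,330,310),100)
for a,ce,k in W: print(a,ce,np.round(cv2.boxPoints(rect(k))).tolist())
w=plane(c,[W[0][1],W[1][1],[283.3,208.5]],39);print(w,np.degrees(np.arctan((w[0]-w[1])[1]/(w[0]-w[1])[0])))
m=plane(c,[[219,79],[364,81],[346,307],[227,307]],3);print("mat",m.mean(0),np.degrees(np.arctan2(*((m[3]+m[2])-(m[0]+m[1]))[1::-1])))
print("grip z",tri(d["top"],[368,223.7],c,[283.3,208.5]))
b=plane(c,[[247,308],[323,308]],53);print("blade",b,np.degrees(np.arctan2(*(b[1]-b[0])[1::-1])))
E
```

```text
965 [283.7 260.8] [[276.0, 228.0], [290.0, 228.0], [292.0, 294.0], [277.0, 294.0]]
938 [282.1 154.8] [[274.0, 126.0], [290.0, 126.0], [290.0, 184.0], [274.0, 184.0]]
[[ 591.3 -306.8   39. ]
 [ 500.3 -333.3   39. ]
 [ 544.1 -320.2   39. ]] 16.23373848322543
mat [ 549.  -313.2    3. ] 14.46623675153171
grip z (array([ 545. , -320.4,   37.3]), np.float64(1.1611349228659877))
blade [[ 638.  -328.    53. ]
 [ 619.9 -262.4   53. ]] 105.37242357183618
```

```bash
python3 -m pendant '[{"xyz":[0,0,0.045],"twist":0,"gripper":0.06},{"xyz":[0,0,0.045],"twist":0,"gripper":0.06},{"xyz":[0,0,0.033],"twist":0,"gripper":0.05},{"xyz":[0,0,0.016],"twist":0,"gripper":0.05},{"xyz":[0,0,0],"twist":0,"gripper":0.0},{"xyz":[0,0,0],"twist":0,"gripper":0.0},{"xyz":[0,0,0],"twist":0,"gripper":0.0},{"xyz":[0,0,0],"twist":0,"gripper":0.0}]' 60
python3 -m pendant '[{"xyz":[0,0,0],"twist":0,"gripper":0.0},{"xyz":[0,0,0],"twist":0,"gripper":0.0},{"xyz":[0,0,0],"twist":0,"gripper":0.0}]' 60
python3 -c "
from h import *
st()"
```

```text
time: 3.78
tool_pos: [545.7, -321.2, 25.0]
eef_rot: [-0.423, 3.111, -0.003]
contact_force: [0.3, -0.1, 6.5]
finger_gap: 0.156
grasp_force: 60.3
time: 4.15
tool_pos: [545.7, -321.2, 25.0]
eef_rot: [-0.423, 3.111, -0.003]
contact_force: [-1.0, 0.0, 5.9]
finger_gap: 0.151
grasp_force: 60.3
t4.15 pos [ 545.7 -321.2   25. ] yawY 105.50 tilt 0.18 F [-1.04  0.04  5.9 ] gap 0.151 grasp 60.3 q6 -0.80
```

```bash
python3 -m pendant '[{"xyz":[0,0,-0.015],"twist":0,"gripper":0.0},{"xyz":[0,0,-0.025],"twist":0,"gripper":0.0},{"xyz":[0,0,-0.03],"twist":0,"gripper":0.0},{"xyz":[0,0,-0.03],"twist":0,"gripper":0.0},{"xyz":[0,0,0],"twist":0,"gripper":0.0},{"xyz":[0,0,0],"twist":0,"gripper":0.0}]'
python3 -m pendant '[{"xyz":[0,0,0],"twist":-0.8,"gripper":0.0},{"xyz":[0,0,0],"twist":-1,"gripper":0.0},{"xyz":[0,0,0],"twist":-1,"gripper":0.0},{"xyz":[0,0,0],"twist":-1,"gripper":0.0},{"xyz":[0,0,0],"twist":-1,"gripper":0.0},{"xyz":[0,0,0],"twist":-0.8,"gripper":0.0},{"xyz":[0,0,0],"twist":-0.43,"gripper":0.0},{"xyz":[0,0,0],"twist":0,"gripper":0.0}]'
python3 -c "
from h import *
go([537.4,-116.2,116])"
```

```text
time: 4.9
tool_pos: [544.3, -320.4, 122.6]
eef_rot: [0.424, -3.112, -0.001]
contact_force: [0.1, 0.0, -1.4]
finger_gap: 0.153
grasp_force: 59.3
time: 5.9
tool_pos: [544.0, -320.1, 121.6]
eef_rot: [1.928, -2.479, -0.004]
contact_force: [-0.0, -0.6, -2.3]
finger_gap: 0.149
grasp_force: 59.2
t5.90 pos [ 544.  -320.1  121.6] yawY 165.75 tilt 0.16 F [-0.02 -0.57 -2.27] gap 0.149 grasp 59.2 q6 -1.85
tool shift mm [-196.    56.5    5.9]
```

```bash
python3 -m pendant '[{"xyz":[-0.03,0.009,0.0],"twist":0,"gripper":0.0},{"xyz":[-0.045,0.013,0.0],"twist":0,"gripper":0.0},{"xyz":[-0.045,0.013,0.0],"twist":0,"gripper":0.0},{"xyz":[-0.045,0.013,0.0],"twist":0,"gripper":0.0},{"xyz":[-0.031,0.0085,0.006],"twist":0,"gripper":0.0},{"xyz":[0,0,0],"twist":0,"gripper":0.0},{"xyz":[0,0,0],"twist":0,"gripper":0.0}]'
python3 - <<'E'
from h import *;from station import optics
import pickle
st()
d={n:optics.camera(n) for n in("top","side","wrist")};pickle.dump(d,open("c2.pkl","wb"))
a=d["top"]["frame"][150:270,140:330];a=cv2.resize(a,None,fx=2.2,fy=2.2)
b=d["wrist"]["frame"][:,:]; b=cv2.resize(b,None,fx=.65,fy=.65)
im=np.zeros((560,790,3),np.uint8);im[:a.shape[0],:a.shape[1]]=a;im[280:280+b.shape[0],:b.shape[1]]=b
s=d["side"]["frame"][120:370,150:500];im[280:530,430:780]=s
cv2.imwrite("pics/m2.png",im[...,::-1])
E
```

```text
time: 6.78
tool_pos: [537.9, -116.9, 116.9]
eef_rot: [1.929, -2.479, -0.0]
contact_force: [0.3, -1.3, -0.9]
finger_gap: 0.156
grasp_force: 59.2
t6.78 pos [ 537.9 -116.9  116.9] yawY 165.76 tilt 0.04 F [ 0.32 -1.29 -0.94] gap 0.156 grasp 59.2 q6 -1.54
```

View pics/m2.png

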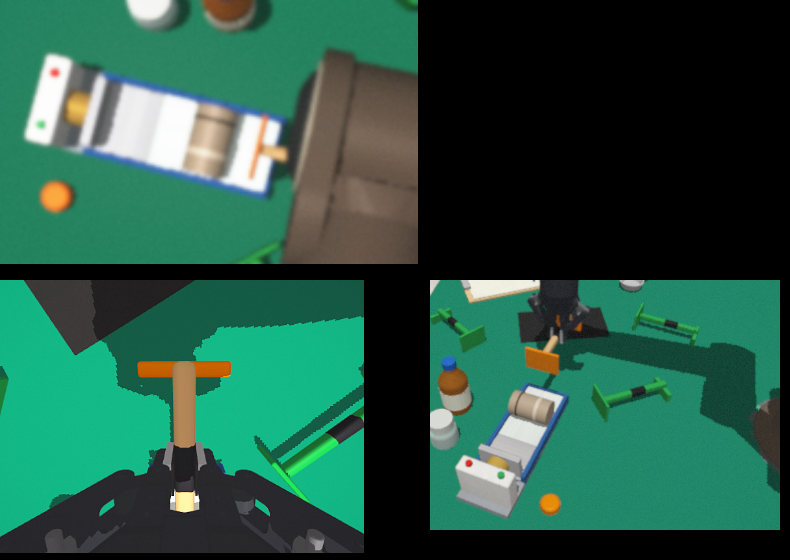

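The paddle is level, with its blade parallel to the core and just behind it; the blade is at top-crop (259,147). The core is undisturbed.

```bash
python3 - <<'E'
import pickle;from h import *
np.set_printoptions(suppress=True,precision=1)
d=pickle.load(open("c2.pkl","rb"));c=d["top"];H=hsv(c);h,s,v=[H[...,i].astype(int) for i in range(3)]
B=blobs(roi((h<16)&(s>150)&(v>110),250,195,268,235),10)
u=np.array([.2456,.9694,0]);n=np.array([-.9694,.2456,0]);o=np.array([583.1,64.1,0])
for a,ce,k in B:
    bx=cv2.boxPoints(rect(k));p=plane(c,bx,145);print(a,ce,p,"track xy",((p.mean(0)-o)@u).round(1),((p.mean(0)-o)@n).round(1))
K=blobs(roi((h<22)&(s>40)&(s<170)&(v>50),215,185,250,240),100)
p=plane(c,cv2.boxPoints(rect(K[0][2])),47);print("core",p,(p.mean(0)-o)@u,(p.mean(0)-o)@n, rect(K[0][2]))
m=roi((h>100)&(h<130)&(s>130)&(v>60),140,165,280,250)
q=rect(m);print(q)
from station import readout
t=readout.state()["tool_pos"]-o;print("tcp track",t@u,t@n)
E
```

```text
core [[542.1  55.6  47. ]
 [617.   36.9  47. ]
 [605.9  -6.6  47. ]
 [531.   12.3  47. ]] -40.58982189739349 -0.9143304498823799 ((235.17649841308594, 213.2941436767578), (17.46256446838379, 30.074417114257812), 14.03624439239502)
((224.05882263183594, 211.2647247314453), (85.61507415771484, 37.83555603027344), 14.03624439239502)
tcp track -187.25732542935145 -0.9994545000294508
```

```bash
python3 -m pendant '[{"xyz":[0,-0.001,0.02],"twist":0,"gripper":0.0},{"xyz":[0,0,0.025],"twist":0,"gripper":0.0},{"xyz":[0,0,0.012],"twist":0,"gripper":0.0},{"xyz":[0,0,0.006],"twist":0,"gripper":0.0},{"xyz":[0,0,0],"twist":0,"gripper":0.0},{"xyz":[0,0,0],"twist":0,"gripper":0.0}]'
python3 -m pendant '[{"xyz":[-0.008,0,0],"twist":0,"gripper":0.0},{"xyz":[-0.008,0,0],"twist":0,"gripper":0.0},{"xyz":[-0.004,0,0],"twist":0,"gripper":0.0},{"xyz":[0,0,0],"twist":0,"gripper":0.0},{"xyz":[0,0,0],"twist":0,"gripper":0.0}]'
cat >> h.py <<'E'
def tr():
    s,R=st();u=np.array([.2456,.9694,0]);n=np.array([-.9694,.2456,0]);t=s["tool_pos"]-[583.1,64.1,0];f=s["contact_force"]
    print("track tcp x %.1f y %.1f  Fu %.2f Fn %.2f"%(t@u,t@n,f@u,f@n))
E
python3 -c "
from h import *
tr();tr()"
```

```text
time: 7.68
tool_pos: [539.6, -117.1, 55.1]
eef_rot: [-1.929, 2.478, -0.002]
contact_force: [-0.2, 0.5, -2.1]
finger_gap: 0.152
grasp_force: 59.3
time: 8.3
tool_pos: [543.9, -97.5, 54.3]
eef_rot: [1.93, -2.479, -0.0]
contact_force: [0.1, -0.7, -1.2]
finger_gap: 0.151
grasp_force: 59.3
t8.30 pos [543.9 -97.5  54.3] yawY 165.81 tilt 0.01 F [ 0.08 -0.68 -1.24] gap 0.151 grasp 59.3 q6 -1.50
track tcp x -166.3 y -1.7  Fu -0.64 Fn -0.24
t8.30 pos [543.9 -97.5  54.3] yawY 165.81 tilt 0.01 F [ 0.08 -0.68 -1.24] gap 0.151 grasp 59.3 q6 -1.50
track tcp x -166.3 y -1.7  Fu -0.64 Fn -0.24
```

```bash
python3 -m pendant '[{"xyz":[-0.003,0,0],"twist":0,"gripper":0.0},{"xyz":[-0.003,0,0],"twist":0,"gripper":0.0},{"xyz":[-0.003,0,0],"twist":0,"gripper":0.0},{"xyz":[-0.003,0,0],"twist":0,"gripper":0.0},{"xyz":[-0.003,0,0],"twist":0,"gripper":0.0},{"xyz":[-0.003,0,0],"twist":0,"gripper":0.0},{"xyz":[-0.003,0,0],"twist":0,"gripper":0.0},{"xyz":[-0.003,0,0],"twist":0,"gripper":0.0}]'
python3 -m pendant '[{"xyz":[-0.003,0,0],"twist":0,"gripper":0.0},{"xyz":[-0.003,0,0],"twist":0,"gripper":0.0},{"xyz":[-0.003,0,0],"twist":0,"gripper":0.0},{"xyz":[-0.003,0,0],"twist":0,"gripper":0.0},{"xyz":[-0.003,0,0],"twist":0,"gripper":0.0},{"xyz":[-0.003,0,0],"twist":0,"gripper":0.0},{"xyz":[-0.003,0,0],"twist":0,"gripper":0.0},{"xyz":[-0.003,0,0],"twist":0,"gripper":0.0}]'
python3 - <<'E'
from h import *;from station import optics
tr()
a=optics.camera("top")["frame"][150:270,140:330];a=cv2.resize(a,None,fx=2.2,fy=2.2)
b=optics.camera("side")["frame"][180:370,150:350];b=cv2.resize(b,None,fx=1.8,fy=1.8)
im=np.zeros((342,780,3),np.uint8);im[:264,:418]=a;im[:342,420:780]=b
cv2.imwrite("pics/m3.png",im[...,::-1])
E
```

```text
time: 9.3
tool_pos: [549.8, -74.1, 54.3]
eef_rot: [1.93, -2.479, -0.0]
contact_force: [-0.2, -0.1, -1.8]
finger_gap: 0.151
grasp_force: 59.3
time: 10.3
tool_pos: [555.7, -50.9, 54.3]
eef_rot: [-1.93, 2.479, -0.0]
contact_force: [-0.5, -0.2, -1.8]
finger_gap: 0.153
grasp_force: 59.3
t10.30 pos [555.7 -50.9  54.3] yawY 165.80 tilt 0.00 F [-0.52 -0.2  -1.75] gap 0.153 grasp 59.3 q6 -1.41
track tcp x -118.2 y -1.7  Fu -0.32 Fn 0.45
```

View pics/m3.png

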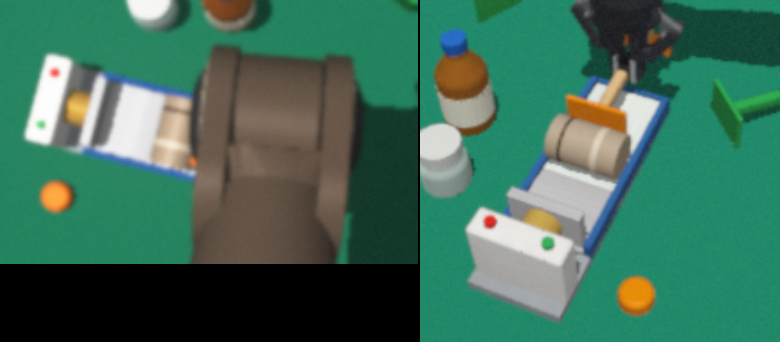

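The blade is behind the core, and the core is square in the fences, just short of the hump. I'll carry on.

```bash
python3 -m pendant '[{"xyz":[-0.003,0,0],"twist":0,"gripper":0.0},{"xyz":[-0.003,0,0],"twist":0,"gripper":0.0},{"xyz":[-0.003,0,0],"twist":0,"gripper":0.0},{"xyz":[-0.003,0,0],"twist":0,"gripper":0.0},{"xyz":[-0.003,0,0],"twist":0,"gripper":0.0},{"xyz":[-0.003,0,0],"twist":0,"gripper":0.0},{"xyz":[-0.003,0,0],"twist":0,"gripper":0.0},{"xyz":[-0.003,0,0],"twist":0,"gripper":0.0}]'
python3 -m pendant '[{"xyz":[-0.003,0,0],"twist":0,"gripper":0.0},{"xyz":[-0.003,0,0],"twist":0,"gripper":0.0},{"xyz":[-0.0025,0,0],"twist":0,"gripper":0.0},{"xyz":[-0.0025,0,0],"twist":0,"gripper":0.0},{"xyz":[-0.0025,0,0],"twist":0,"gripper":0.0},{"xyz":[-0.0025,0,0],"twist":0,"gripper":0.0},{"xyz":[-0.0025,0,0],"twist":0,"gripper":0.0},{"xyz":[-0.0025,0,0],"twist":0,"gripper":0.0}]'
python3 - <<'E'
from h import *;tr()
E
```

```text
time: 11.4
tool_pos: [561.6, -27.6, 54.3]
eef_rot: [1.93, -2.479, 0.0]
contact_force: [-0.2, 0.4, -1.1]
finger_gap: 0.153
grasp_force: 59.3
time: 12.4
tool_pos: [566.7, -7.3, 54.3]
eef_rot: [1.93, -2.479, 0.0]
contact_force: [-0.4, -1.1, -0.9]
finger_gap: 0.15
grasp_force: 59.4
t12.40 pos [566.7  -7.3  54.3] yawY 165.80 tilt 0.00 F [-0.35 -1.06 -0.95] gap 0.150 grasp 59.4 q6 -1.34
track tcp x -73.2 y -1.7  Fu -1.11 Fn 0.08
```

```bash
python3 -m pendant '[{"xyz":[-0.001,0,0],"twist":0,"gripper":0.0},{"xyz":[-0.001,0,0],"twist":0,"gripper":0.0},{"xyz":[-0.001,0,0],"twist":0,"gripper":0.0},{"xyz":[-0.001,0,0],"twist":0,"gripper":0.0},{"xyz":[-0.001,0,0],"twist":0,"gripper":0.0},{"xyz":[-0.001,0,0],"twist":0,"gripper":0.0},{"xyz":[-0.001,0,0],"twist":0,"gripper":0.0},{"xyz":[-0.001,0,0],"twist":0,"gripper":0.0}]'
python3 - <<'E'
from h import *;from station import optics
tr()
c=optics.camera("side");b=c["frame"][180:370,150:350];b=cv2.resize(b,None,fx=3,fy=3)
cv2.imwrite("pics/m4.png",b[...,::-1])
E
```

```text
time: 13.4
tool_pos: [568.7, 0.4, 54.3]
eef_rot: [-1.93, 2.479, 0.0]
contact_force: [0.5, 0.6, -1.3]
finger_gap: 0.154
grasp_force: 59.3
t13.40 pos [5.687e+02 4.000e-01 5.430e+01] yawY 165.80 tilt 0.00 F [ 0.46  0.59 -1.32] gap 0.154 grasp 59.3 q6 -1.32
track tcp x -65.2 y -1.7  Fu 0.68 Fn -0.30
```

View pics/m4.png

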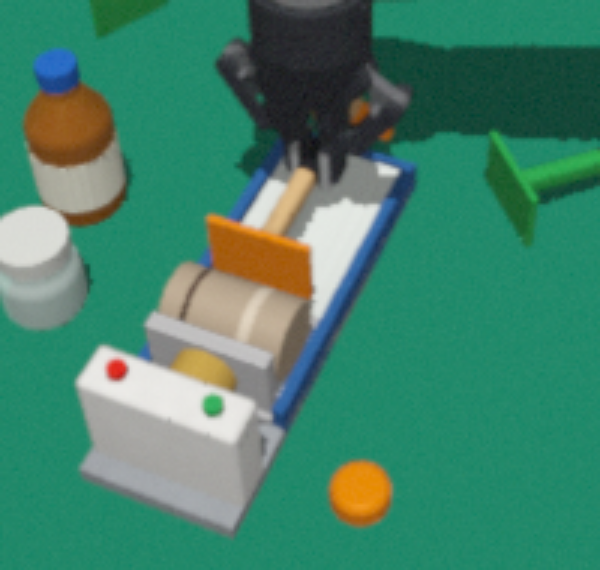

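The core is near or at the pad, past the hump, with the blade close behind it. From here I feel forward in small steps.

```bash
python3 -m pendant '[{"xyz":[-0.001,0,0],"twist":0,"gripper":0.0},{"xyz":[-0.001,0,0],"twist":0,"gripper":0.0},{"xyz":[-0.001,0,0],"twist":0,"gripper":0.0}]' | grep -E "tool_pos|contact"
```

```text
tool_pos: [569.4, 3.3, 54.3]
contact_force: [0.2, -0.6, -1.3]
```

```bash
python3 -m pendant '[{"xyz":[-0.001,0,0],"twist":0,"gripper":0.0},{"xyz":[0,0,0],"twist":0,"gripper":0.0}]' | grep -E "tool_pos|contact"
```

```text
tool_pos: [569.7, 4.3, 54.3]
contact_force: [0.6, 0.1, -0.8]
```

```bash
python3 -m pendant '[{"xyz":[-0.001,0,0],"twist":0,"gripper":0.0},{"xyz":[-0.001,0,0],"twist":0,"gripper":0.0}]' | grep -E "tool_pos|contact"
```

```text
tool_pos: [570.1, 6.2, 54.3]
contact_force: [-0.7, -0.6, -1.7]
```

```bash
python3 -m pendant '[{"xyz":[-0.001,0,0],"twist":0,"gripper":0.0},{"xyz":[0,0,0],"twist":0,"gripper":0.0}]' | grep -E "tool_pos|contact"
```

```text
tool_pos: [570.4, 7.2, 54.3]
contact_force: [0.2, -0.3, -1.7]
```

```bash
python3 -m pendant '[{"xyz":[-0.001,0,0],"twist":0,"gripper":0.0},{"xyz":[-0.001,0,0],"twist":0,"gripper":0.0}]' | grep -E "tool_pos|contact"
```

```text
tool_pos: [570.9, 9.1, 54.3]
contact_force: [0.5, -0.1, -1.4]
```

```bash
python3 -m pendant '[{"xyz":[-0.001,0,0],"twist":0,"gripper":0.0},{"xyz":[0,0,0],"twist":0,"gripper":0.0}]' | grep -E "tool_pos|contact"; python3 - <<'E'
from h import *;from station import optics
tr()
c=optics.camera("side");b=c["frame"][230:330,190:290];b=cv2.resize(b,None,fx=6,fy=6,interpolation=cv2.INTER_CUBIC)
cv2.imwrite("pics/m5.png",b[...,::-1])
E
```

```text
tool_pos: [571.2, 10.1, 54.3]
contact_force: [-0.1, -0.4, -1.7]
t15.07 pos [571.2  10.1  54.3] yawY 165.81 tilt 0.00 F [-0.12 -0.43 -1.67] gap 0.153 grasp 59.3 q6 -1.31
track tcp x -55.2 y -1.7  Fu -0.44 Fn 0.01
```

View pics/m5.png

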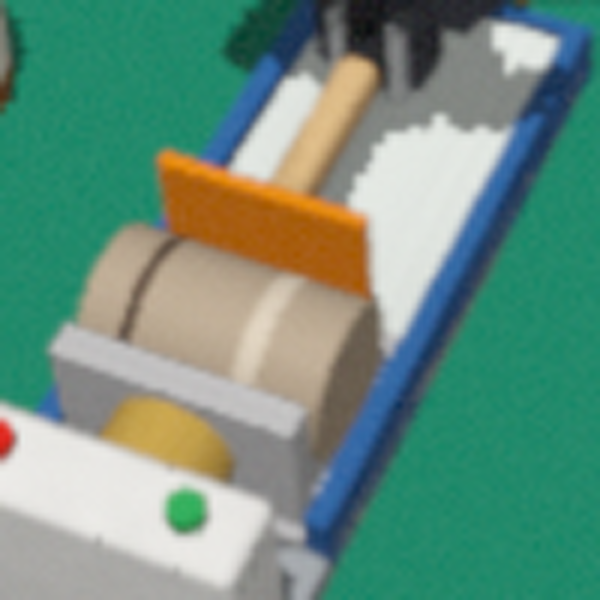

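The core is nearly at the pad and square, with the blade at or near its back. No contact force shows yet.

```bash
python3 -m pendant '[{"xyz":[-0.001,0,0],"twist":0,"gripper":0.0},{"xyz":[-0.001,0,0],"twist":0,"gripper":0.0}]' | grep -E "tool_pos|contact"
```

```text
tool_pos: [571.7, 12.0, 54.3]
contact_force: [-0.7, -0.0, -1.1]
```

```bash
python3 -m pendant '[{"xyz":[-0.001,0,0],"twist":0,"gripper":0.0},{"xyz":[0,0,0],"twist":0,"gripper":0.0}]' | grep -E "tool_pos|contact"
```

```text
tool_pos: [571.9, 13.0, 54.3]
contact_force: [-0.5, 0.1, -1.2]
```

```bash
python3 -m pendant '[{"xyz":[-0.001,0,0],"twist":0,"gripper":0.0},{"xyz":[0,0,0],"twist":0,"gripper":0.0}]' | grep -E "tool_pos|contact"
```

```text
tool_pos: [572.2, 14.0, 54.3]
contact_force: [-0.5, 0.4, -0.9]
```

```bash
python3 -m pendant '[{"xyz":[-0.001,0,0],"twist":0,"gripper":0.0},{"xyz":[0,0,0],"twist":0,"gripper":0.0}]' | grep -E "tool_pos|contact"
```

```text
tool_pos: [572.3, 14.6, 54.3]
contact_force: [-0.9, -0.9, -0.9]
```

```bash
python3 -m pendant '[{"xyz":[-0.0005,0,0],"twist":0,"gripper":0.0},{"xyz":[0,0,0],"twist":0,"gripper":0.0},{"xyz":[0,0,0],"twist":0,"gripper":0.0}]' | grep -E "tool_pos|contact"; python3 -c "
from h import *
tr()"
```

```text
tool_pos: [572.2, 14.8, 54.3]
contact_force: [-2.1, -4.7, -0.4]
t16.50 pos [572.2  14.8  54.3] yawY 165.77 tilt 0.07 F [-2.15 -4.73 -0.37] gap 0.151 grasp 59.4 q6 -1.30
track tcp x -50.5 y -1.6  Fu -5.11 Fn 0.92
```

```bash
python3 -m pendant '[{"xyz":[-0.0004,0,0],"twist":0,"gripper":0.0},{"xyz":[0,0,0],"twist":0,"gripper":0.0},{"xyz":[0,0,0],"twist":0,"gripper":0.0}]' | grep -E "tool_pos|contact"; python3 -c "
from h import *
tr()"
```

```text
tool_pos: [572.2, 14.8, 54.3]
contact_force: [-1.8, -7.0, 0.2]
t16.88 pos [572.2  14.8  54.3] yawY 165.76 tilt 0.12 F [-1.78 -7.03  0.17] gap 0.150 grasp 59.5 q6 -1.30
track tcp x -50.4 y -1.5  Fu -7.25 Fn -0.00
```

```bash
for i in 1 2; do python3 -m pendant '[{"xyz":[0,0,0],"twist":0,"gripper":0.0},{"xyz":[0,0,0],"twist":0,"gripper":0.0},{"xyz":[0,0,0],"twist":0,"gripper":0.0},{"xyz":[0,0,0],"twist":0,"gripper":0.0}]' | grep -E "tool_pos|contact"; python3 -c "
from h import *
tr()"; done
```

```text
tool_pos: [572.2, 14.8, 54.3]
contact_force: [-1.9, -6.5, -0.5]
t17.38 pos [572.2  14.8  54.3] yawY 165.76 tilt 0.11 F [-1.9  -6.52 -0.47] gap 0.150 grasp 59.5 q6 -1.30
track tcp x -50.4 y -1.5  Fu -6.78 Fn 0.24
tool_pos: [572.2, 14.8, 54.3]
contact_force: [-2.6, -5.7, 0.5]
t17.88 pos [572.2  14.8  54.3] yawY 165.76 tilt 0.11 F [-2.62 -5.69  0.51] gap 0.151 grasp 59.5 q6 -1.30
track tcp x -50.5 y -1.5  Fu -6.16 Fn 1.14
```

```bash
python3 -m pendant '[{"xyz":[-0.0002,0,0],"twist":0,"gripper":0.0},{"xyz":[0,0,0],"twist":0,"gripper":0.0},{"xyz":[0,0,0],"twist":0,"gripper":0.0},{"xyz":[0,0,0],"twist":0,"gripper":0.0}]' | grep -E "contact"
for i in 1 2 3; do python3 -m pendant '[{"xyz":[0,0,0],"twist":0,"gripper":0.0},{"xyz":[0,0,0],"twist":0,"gripper":0.0},{"xyz":[0,0,0],"twist":0,"gripper":0.0},{"xyz":[0,0,0],"twist":0,"gripper":0.0}]' | grep contact; done; python3 -c "
from h import *
tr()"
```

```text
contact_force: [-3.6, -6.7, 0.3]
contact_force: [-2.4, -6.7, 0.0]
contact_force: [-2.7, -7.0, 0.0]
contact_force: [-1.1, -7.6, 0.5]
t19.88 pos [572.2  14.8  54.3] yawY 165.75 tilt 0.14 F [-1.08 -7.63  0.51] gap 0.152 grasp 59.5 q6 -1.30
track tcp x -50.4 y -1.5  Fu -7.66 Fn -0.83
```

```bash
python3 -m pendant '[{"xyz":[0.001,0,0],"twist":0,"gripper":0.0},{"xyz":[0.001,0,0],"twist":0,"gripper":0.0},{"xyz":[0.002,0,0],"twist":0,"gripper":0.0},{"xyz":[0.005,0,0],"twist":0,"gripper":0.0},{"xyz":[0.01,0,0],"twist":0,"gripper":0.0},{"xyz":[0.02,0,0],"twist":0,"gripper":0.0},{"xyz":[0.02,0,0],"twist":0,"gripper":0.0},{"xyz":[0.0,0,-0.01],"twist":0,"gripper":0.0}]'|grep -E "tool|cont"
python3 -m pendant '[{"xyz":[0,0,-0.02],"twist":0,"gripper":0.0},{"xyz":[0,0,-0.03],"twist":0,"gripper":0.0},{"xyz":[0,0,-0.01],"twist":0,"gripper":0.0},{"xyz":[0,0,0],"twist":0,"gripper":0.0},{"xyz":[0,0,0],"twist":0,"gripper":0.0}]'|grep -E "tool|cont"
python3 - <<'E'
from h import *;from station import optics
np.set_printoptions(suppress=True,precision=1)
c=optics.camera("side");H=hsv(c);h,s,v=[H[...,i].astype(int) for i in range(3)]
print("side core",[(a,ce,np.round(cv2.boxPoints(rect(k))).tolist()) for a,ce,k in blobs(roi((h<20)&(s>40)&(s<170)&(v>50),200,240,275,320),100)])
go([549,-314,124])
E
```

```text
tool_pos: [556.9, -43.2, 63.9]
contact_force: [-0.1, 0.5, -1.3]
tool_pos: [557.6, -41.2, 123.2]
contact_force: [0.3, 0.6, -1.8]
side core [(np.int32(871), array([229.1, 283.5]), [[202.0, 282.0], [214.0, 260.0], [256.0, 284.0], [244.0, 306.0]])]
t21.55 pos [557.5 -41.1 123.1] yawY 165.80 tilt 0.11 F [-0.  -0.  -1.2] gap 0.147 grasp 59.3 q6 -1.40
tool shift mm [266.6 -58.7  -1. ]
```

```bash
python3 -m pendant '[{"xyz":[0.03,-0.007,0],"twist":0,"gripper":0.0},{"xyz":[0.05,-0.011,0],"twist":0,"gripper":0.0},{"xyz":[0.05,-0.011,0],"twist":0,"gripper":0.0},{"xyz":[0.05,-0.011,0],"twist":0,"gripper":0.0},{"xyz":[0.05,-0.011,0],"twist":0,"gripper":0.0},{"xyz":[0.0366,-0.0077,0],"twist":0,"gripper":0.0},{"xyz":[0,0,0],"twist":0,"gripper":0.0}]'|grep -E "tool|cont"
python3 -m pendant '[{"xyz":[0,0,0],"twist":0.8,"gripper":0.0},{"xyz":[0,0,0],"twist":1,"gripper":0.0},{"xyz":[0,0,0],"twist":1,"gripper":0.0},{"xyz":[0,0,0],"twist":1,"gripper":0.0},{"xyz":[0,0,0],"twist":1,"gripper":0.0},{"xyz":[0,0,0],"twist":0.8,"gripper":0.0},{"xyz":[0,0,0],"twist":0.52,"gripper":0.0},{"xyz":[0,0,0],"twist":0,"gripper":0.0}]'|grep -E "tool|cont"
python3 -m pendant '[{"xyz":[0,0,0.02],"twist":0,"gripper":0.0},{"xyz":[0,0,0.03],"twist":0,"gripper":0.0},{"xyz":[0,0,0.02],"twist":0,"gripper":0.0},{"xyz":[0,0,0.01],"twist":0,"gripper":0.0},{"xyz":[0,0,0],"twist":0,"gripper":0.0},{"xyz":[0,0,0],"twist":0,"gripper":0.0}]'|grep -E "tool|cont"
python3 -c "
from h import *
go([549,-314,27])"
```

```text
tool_pos: [548.8, -316.4, 122.6]
contact_force: [-0.1, 1.3, -1.8]
tool_pos: [549.5, -312.9, 123.5]
contact_force: [-0.9, -0.4, -1.6]
tool_pos: [550.2, -314.3, 45.3]
contact_force: [-0.8, 0.2, -1.7]
t24.18 pos [ 550.2 -314.3   45.3] yawY 104.63 tilt 0.08 F [-0.79  0.22 -1.7 ] gap 0.155 grasp 59.3 q6 -0.77
tool shift mm [ 1.1  0.6 18.3]
```

```bash
python3 -m pendant '[{"xyz":[0.001,0,0.008],"twist":0,"gripper":0.0},{"xyz":[0,0,0.006],"twist":0,"gripper":0.0},{"xyz":[0,0,0.003],"twist":0,"gripper":0.0},{"xyz":[0,0,0.001],"twist":0,"gripper":0.0},{"xyz":[0,0,0.001],"twist":0,"gripper":0.0},{"xyz":[0,0,0],"twist":0,"gripper":0.0}]'|grep -E "tool|cont"
```

```text
tool_pos: [548.8, -314.4, 25.4]
contact_force: [-0.5, 0.5, -0.9]
```

```bash
python3 -m pendant '[{"xyz":[0,0,0.001],"twist":0,"gripper":0.0},{"xyz":[0,0,0],"twist":0,"gripper":0.0}]'|grep -E "tool|cont"
```

```text
tool_pos: [548.9, -314.4, 25.1]
contact_force: [-1.6, 1.5, 5.0]
```

Contact with the mat, so I release and rise.

```bash
python3 -m pendant '[{"xyz":[0,0,0],"twist":0,"gripper":0.02},{"xyz":[0,0,0],"twist":0,"gripper":0.04},{"xyz":[0,0,0],"twist":0,"gripper":0.06},{"xyz":[0,0,0],"twist":0,"gripper":0.06},{"xyz":[0,0,-0.01],"twist":0,"gripper":0.06},{"xyz":[0,0,-0.03],"twist":0,"gripper":0.06},{"xyz":[0,0,-0.04],"twist":0,"gripper":0.06},{"xyz":[0,0,-0.05],"twist":0,"gripper":0.06}]'|grep -E "tool|cont|gap"
python3 -m pendant '[{"xyz":[0,0,-0.02],"twist":0,"gripper":0.06},{"xyz":[0,0,0],"twist":0,"gripper":0.06},{"xyz":[0,0,0],"twist":0,"gripper":0.06},{"xyz":[0,0,0],"twist":0,"gripper":0.06}]'|grep -E "tool|cont"
python3 - <<'E'
from h import *;from station import optics
np.set_printoptions(suppress=True,precision=1)
st();w=optics.camera("wrist");s=optics.camera("side")
H=hsv(w);h,S,v=[H[...,i].astype(int) for i in range(3)]
W=blobs(roi((h>8)&(h<22)&(S>60)&(S<190)&(v>110),200,60,370,330),100)
for a,ce,k in W[:3]: print(a,ce,plane(w,[ce],39))
a=cv2.resize(w["frame"],(400,300));b=cv2.resize(s["frame"],(400,300))
cv2.imwrite("pics/end.png",np.hstack([a,b])[...,::-1])
E
```

```text
tool_pos: [548.2, -314.1, 155.5]
contact_force: [-0.2, -1.1, -0.2]
finger_gap: 0.705
tool_pos: [548.0, -314.0, 172.7]
contact_force: [0.7, 0.5, 0.6]
t26.68 pos [ 548.  -314.   172.7] yawY 104.60 tilt 0.15 F [0.7 0.5 0.6] gap 0.700 grasp 0.0 q6 -0.78
920 [283.2 255.6] [[ 594.4 -301.3   39. ]]
884 [282.5 154.2] [[ 503.7 -325.6   39. ]]
```

View pics/end.png

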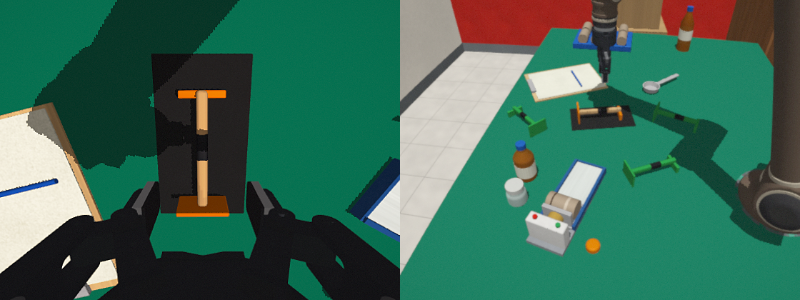

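The paddle stands upright in the middle of its mat. The core rests at the pad, and the bottle, jar and cap have not moved. I'm handing in.

```bash
python3 -c "
from station import workorder
print(workorder.hand_in())"
```

```text
the job is handed in; nothing more can be done
None
```

The job is handed in with no verdict returned: the core was rolled over the hump and pressed against the load pad at about 7–8 N for roughly 2 s, and left seated there, and the paddle stands back upright mid-mat with the bottle, jar and cap looking undisturbed in the last pictures.

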